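# Load the slide holder under the stage clip

### The job

Load the slide holder into the inspection stage: press the spring clip's long press plate down with one fingertip and, while you keep it down, push the holder along its runway with the other fingertip, beneath the raised clip nose, fully home against the end stop. Then let the clip go so that it clamps the holder, and move clear. Only press and push: do not lift or pinch the holder, and leave the other things on the table where they are.

Things in the scene. Friction and masses are not known exactly. Their poses are not given: they have to be found in the camera images.
- stage: Inspection stage, fixed: grey plate 170 x 122 mm, flat top 16 mm above the table. Origin: at table height under the clip's nose, on the runway's centre line. x = push direction, y = across to the press plate, z up. In this frame (mm) the plate spans x -132 to 38, y -34 to 88. Guide rails 5 mm high (x -126 to 14) have inner faces at y = -22.5 and 22.5.
- hinge (a point): On the clip's hinge line, which runs parallel to the stage's x at stage y = 34 mm, 10 mm above the stage plate. The 8 mm hinge tube and its brackets (x -124 to 15 mm) reach 14 mm above the plate: keep the gap between the fingers over them.
- clip (a joint): Angle of the sprung clip, a rocker: 0 at rest (the nose blocks the runway), 0.30 with the press plate fully down at its limit, about 0.20 when the nose rests on a holder; it clears a holder above 0.21. A spring always returns it: 3.5 N at the middle of the press plate starts it, 7 N holds it fully down.
- clip_plate (a point): Middle of the top of the clip's press plate (moves with the clip), a ribbed steel strip 90 mm along the stage's x (-118 to -28) and 36 mm across (y 46 to 82). At rest it slopes up outward at 0.30 rad, its middle 12.5 mm above the stage plate; fully pressed it is level, its top 4 mm above the stage plate. A fingertip can slide along it while pressing.
- clip_nose (a point): Middle of the underside of the clip's nose (moves with the clip), a block 14 mm along the stage's x (-7 to 7) and 10 mm across (y 4 to 14), reaching over the runway. Its underside is about 7.5 mm above the stage plate at rest (its outer edge about 6 mm) and 15 mm when the press plate is fully down.
- holder: The slide holder, a loose flat grey plate 50 mm along x, 40 mm across, 12 mm thick, 80 g or so, with a small glass slide set in its top. It lies on the stage's runway between the rails, on the near side of the nose. Origin: centre of its underside; x along the push, z up. Push it on its 40 x 12 mm rear (-x) face.
- home (a point): On the stage plate's top: where the holder's origin lies when the holder is against the end stop (stage x = -9 mm, y = 0). The end stop is a 10 mm high bar across the runway, its face at stage x = 16 mm.
- pebble_1: Bystander: a brownish pebble, 27 x 28 x 16 mm, beside the stage. Origin: centre of its underside.
- pebble_2: Bystander: a pale pebble, 28 x 32 x 16 mm, beside the stage. Origin: centre of its underside.
- marker: Bystander: a black marker pen, 125 mm long, 12 mm thick, lying left of the stage. Origin: centre of its underside.
- slab_3: Bystander: a dark stone sherd, 48 x 81 x 15 mm, beyond the end stop. Origin: centre of its underside.
- stone_b: Bystander: a pale round stone, 56 x 59 x 49 mm, beyond the end stop. Origin: centre of its underside.
- brush_wood: Bystander: a wooden brush 168 mm long, lying at the left of the table. Origin: centre of its underside.
Not all that is in view belongs to the job. What is meant by the holder is not red, and is the larger of those in its own colour.

How it is judged:
By the outcome, as a careful person would: the job done as asked, in the order asked, and still so for the second after the job is handed in, with the robot touching nothing.
It also fails if it takes over 38 s, if anything falls off the work surface, if the arm or the gripper's body presses on something with over 40 N, if the wrist force passes 120 N, or if a joint passes its speed limit or range.

### The arm

A 6-joint arm with a two-finger parallel gripper is mounted at the origin on a cart in front of the work surface, level with it; the furniture and walls round the work are solid. World frame = base frame: x ahead of the robot, y to its left, z up, the work surface at z = 0. Lengths are in m, angles in rad, forces in N, time in s.
With the tool pointing down it reaches from about 0.375 to 0.75 m from the base axis. Payload 9 kg.
Tool frame: the origin (TCP) lies on the centre line of the jaws, within the pads' length; the fingertips stand 14 mm ahead of it and the grasp point (between the pads) lies 5 mm behind it; z points along the fingers, x is the direction in which the jaws open and shut, and the axes are right-handed (so a half turn about z gives the same grasp; the last joint's range is limited). The gripper opens to 85 mm and grips with 20 to 120 N. Pads are 22 mm wide; open, the fingers measure 114 mm over their backs; the gripper's body (76 mm by 85 mm) begins 54 mm behind the grasp point. The pads swing forward as they close: fully open they stand 13 mm farther back than shut.
Start: joints at [-1.513, 0.104, 0.097, 1.564, 0, 1.353], TCP at [0.163, -0.577, 0.245] pointing down, gripper open.
Joint ranges: [-2.99, 2.99], [-0.84, 1.86], [-1.1, 1.16], [-1.84, 2.11], [-1.51, 1.56], [-3.14, 3.14]. Speed limits (rad/s): [2.22, 2.22, 2.57, 3.14, 3.14, 3.14].

### API

Orientations are given as a unit quaternion [w, x, y, z].
In Python, from rig import robot gives the robot as it stands. The module is installed in compiled form; this text tells all that it offers.
- The arm moves only by the tool apply_moves, never from a script. Its argument "deltas" is text: rows parted by semicolons, each of 6 numbers parted by spaces: the shift along the tool's x, y, z in m, then the turn, a rotation vector about the tool's x, y, z in degrees. In form: x y z rx ry rz; .... A call has 1 to 10 rows; each row shifts and turns the commanded pose from where the row before left it, along the tool's axes as they then stand; what a row does not reach is not made up. A row lasts 1/10 s, in which the tool goes at most 50 mm and 8.59 degrees, less where a joint would pass 70% of its speed; a pose out of reach is approached as far as the arm can. A call with a gripper value outside its range is refused whole. "hand" is the opening in per cent of the stroke, from 0 (shut) to 100 (fully open), set as the call begins (left out, the last holds). The fingers move at their own pace and stop on an object; "newtons" is the grip in N (left out, the last holds). Time passes only in rows, so rows that do not move let the fingers close. It gives the time, the measured TCP pose, the force and the opening at its end, in the units of the state.
- robot.state(): the state, without advancing time (a new reading comes with each control period).
- robot.get_image(name): name is "scene" or "top" or "wrist"; returns a dict with "color" (384x512x3 uint8, red, green, blue), "depth" (384x512 float32, m along the optical axis (not along the pixel's ray), 0 where there is no reading), "intrinsics" (3x3 intrinsics, pixels), "dist" ([k1, k2, p1, p2, k3] as OpenCV has them; the pictures are not rectified), "R" (3x3) and "t" (3): a world point X has camera coordinates R X + t; the wrist camera has in their place "tool_from_camera" (4x4, takes a point from camera to tool coordinates, whose origin is the TCP and whose axes are the tool frame's). Camera axes: x right, y down, z forward; pixel columns grow to the right and rows downward; lengths in m; the calibration is good to about 2 mm. A picture is of the moment at which its call begins: read the wrist's pose just before it.
- robot.job_done(): hands the job in, once; it reports no verdict.
Trained networks look in the newest picture that a camera, given by its name, has taken for a name from the list of things; names that differ only in an ending like _2 or _b are one class to them, and where a whole thing is asked for, a point or a joint stands for the part that bears it (a point fixed in the world has none). Each returns a list of dicts, best first, with "confidence" (0 to 1); they miss things now and then, are a little off and sometimes report something else, mostly with a low value. They report only what shows in the picture. A call takes as long as a camera call. They do not tell look-alikes from the thing itself.
- robot.regions_of(camera, thing): "mask" (384x512 bool, what is visible of it) and "extent" ([left, top, width, height] in pixels, round what is visible of it).
- robot.spot_point(camera, thing): "xy" ([column, row] in pixels: a listed point, or the origin of a listed thing).
The state is a dict: "time_s": time; "joint_pos": joint angles; "qd": joint speeds; "joint_efforts": joint torques, N m; "position": TCP position; "tcp_rot": TCP orientation; "contact_force": force on the tool from outside, world axes, zero at the start; "wrist_torque": the same for the moment, N m; "gripper_width": opening from 0.0 (shut) to 1.0 (fully open).
Only numpy, scipy, OpenCV 4.12 (cv2) and the standard library are available. Lean on these libraries where they do the work, as an engineer would, in place of code of your own. Each camera call takes 0.05 s, during which the arm holds its last target. There are 200 camera calls.

## Working session

There is one attempt and no reset: what is moved stays moved. The work goes in short steps, Python scripts to look and compute and a tool call to move; the robot and the scene stay as the last step left them, time stands still between calls to the robot, and variables do not carry over. Pictures are saved under pics/ and viewed, about 8 in all and at most 12, crops included, and the job is handed in when it is done.

Besides the shell and the picture viewer there is one more tool, called after "Call:" as name(argument=value, ...) on one line, values as JSON. apply_moves: Moves the arm, as the interface text tells. Its arguments: {"type":"object","properties":{"deltas":{"type":"string"},"hand":{"type":"number"},"newtons":{"type":"number"}},"required":["deltas"]}

```bash
mkdir -p pics; cat > h.py <<'E'
import numpy as np, cv2
from rig import robot
def ray(im,px):
    p=cv2.undistortPoints(np.array([[px]],float),im["intrinsics"],np.array(im["dist"],float))[0,0]
    return np.array([p[0],p[1],1.])
def world(im,px,z=None):
    r=ray(im,px);R=np.array(im["R"]);t=np.array(im["t"])
    C=-R.T@t;d=R.T@r
    if z is not None: return C+d*(z-C[2])/d[2]
    c,rw=map(int,map(round,px));dd=im["depth"][rw,c]
    return C+d*dd
def save(im,n): cv2.imwrite("pics/"+n,cv2.cvtColor(im["color"],cv2.COLOR_RGB2BGR))
E
python3 - <<'E'
from h import *
for cam in("top","scene"):
    im=robot.get_image(cam);save(im,cam+"1.png")
    for th in("stage","hinge","clip_plate","clip_nose","holder","home"):
        for p in robot.spot_point(cam,th)[:3]:
            print(cam,th,np.round(p["xy"],1),round(p["confidence"],2),np.round(world(im,p["xy"]),4))
    for p in robot.regions_of(cam,"holder")[:4]: print("reg",p["extent"],p["confidence"],p["mask"].sum())
s=robot.state();print(s["time_s"],s["tcp_rot"],s["contact_force"],s["gripper_width"])
a=cv2.imread("pics/top1.png");b=cv2.imread("pics/scene1.png")
E
```

```text
top stage [290.3 188.9] 0.85 [ 0.6249 -0.0579  0.0161]
top hinge [276.9 191.8] 0.58 [ 0.6154 -0.0208  0.0201]
top hinge [298.5 203.4] 0.35 [ 0.5836 -0.0783  0.0299]
top clip_plate [280.1 218.7] 0.93 [ 0.5416 -0.0291  0.0303]
top clip_plate [278.7 189.7] 0.2 [ 0.6189 -0.0244  0.0339]
top clip_nose [285.4 185.4] 0.81 [ 0.631  -0.0423  0.0341]
top clip_nose [291.5 189.6] 0.36 [ 0.6226 -0.0608  0.0186]
top clip_nose [156.4 257.1] 0.24 [0.4342 0.2945 0.0223]
top holder [298.9 202.7] 0.81 [ 0.5857 -0.0796  0.0287]
top holder [350.6 234. ] 0.81 [ 0.5046 -0.2236  0.0148]
top holder [333.2 153.1] 0.53 [ 0.7315 -0.1805  0.0095]
top home [291.6 189.4] 0.78 [ 0.6229 -0.0609  0.02  ]
reg [323.5, 145.6, 14.1, 18.2] 0.69 119
reg [341.5, 225.2, 18.7, 18.2] 0.61 289
reg [289.6, 192.3, 16.7, 22.4] 0.53 301
scene stage [280.8 224.8] 0.8 [ 0.6111 -0.0842  0.0293]
scene hinge [269.2 212.1] 0.91 [ 0.621  -0.0379  0.0339]
scene clip_plate [242.5 227.1] 0.86 [ 0.5431 -0.0306  0.0298]
scene clip_nose [275.3 220. ] 0.61 [ 0.6252 -0.0543  0.0174]
scene holder [296.  293.5] 0.64 [ 0.4997 -0.228   0.0127]
scene holder [268.2 234. ] 0.61 [ 0.5682 -0.0865  0.0297]
scene holder [340.6 227. ] 0.6 [ 0.7225 -0.1711  0.01  ]
scene home [277.6 221.7] 0.83 [ 0.6225 -0.064   0.0196]
scene home [129.5 194.6] 0.61 [0.426  0.2752 0.019 ]
scene home [275.9 224.7] 0.44 [ 0.603  -0.0766  0.0297]
reg [280.4, 280.8, 35.1, 22.9] 0.93 532
reg [258.3, 221.8, 26.1, 21.7] 0.77 340
reg [332.4, 221.0, 17.0, 10.8] 0.71 191
0.8 [ 9.55654313e-06  7.97598713e-01 -6.03188439e-01  2.04793761e-05] [-0.865169   -0.30880504 -0.15117691] 1.001246023145847
```

View pics/top1.png

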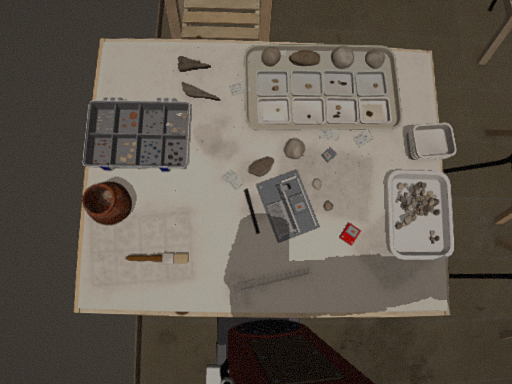

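View pics/scene1.png

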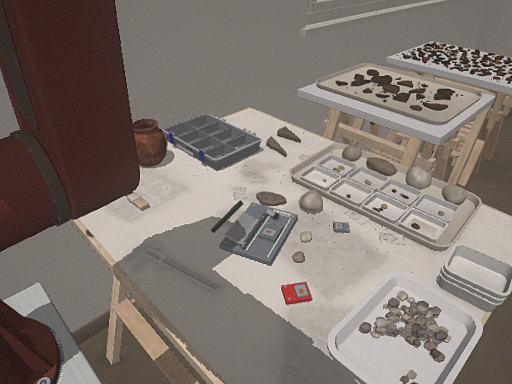

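Three candidates in the top view: a grey one on the stage runway (299,203), a red one (350,234), and a small grey one by the stones (329,155). The one on the stage is not red and is the larger grey one, so it fits. I'll confirm it in a crop and fit the stage frame.

```bash
cat >> h.py <<'E'
def cloud(im):
    h,w=im["depth"].shape;u,v=np.meshgrid(np.arange(w),np.arange(h))
    p=cv2.undistortPoints(np.stack([u,v],-1).reshape(-1,1,2).astype(float),im["intrinsics"],np.array(im["dist"],float))[:,0]
    d=im["depth"].reshape(-1,1).astype(float);c=np.hstack([p,np.ones((len(p),1))])*d
    return ((c-np.array(im["t"]))@np.array(im["R"])).reshape(h,w,3)
E
python3 - <<'E'
from h import *
im=robot.get_image("top");P=cloud(im)
r=robot.regions_of("top","stage")[0];m=r["mask"]&(im["depth"]>0)
z=P[...,2];print(r["extent"],r["confidence"])
Q=P[m];Q=Q[Q[:,2]>0.009]
rect=cv2.minAreaRect((Q[:,:2]*1000).astype(np.float32));print(rect);print(cv2.boxPoints(rect))
big=cv2.resize(cv2.cvtColor(im["color"],cv2.COLOR_RGB2BGR)[140:250,225:375],None,fx=5.3,fy=5.3,interpolation=cv2.INTER_CUBIC)
cv2.imwrite("pics/crop2.png",big)
for q in robot.regions_of("top","holder"):
    R=P[q["mask"]&(im["depth"]>0)];print(q["extent"],np.median(R,0),cv2.minAreaRect((R[:,:2]*1000).astype(np.float32)))
E
```

```text
[257.6, 172.5, 61.2, 69.1] 0.63
((578.736572265625, -48.81648254394531), (167.6343231201172, 121.52011108398438), 20.74285888671875)
[[ 478.83282   -21.680836]
 [ 521.87213  -135.32393 ]
 [ 678.6403    -75.95213 ]
 [ 635.601      37.690964]]
[340.0, 225.2, 19.1, 20.1] [ 0.50471221 -0.22250874  0.01256215] ((505.8052062988281, -225.9019775390625), (46.211971282958984, 54.81223678588867), 57.286277770996094)
[288.9, 193.5, 19.6, 20.9] [ 0.58448979 -0.07681589  0.02874978] ((585.458740234375, -77.7737045288086), (51.947994232177734, 42.948699951171875), 21.43006134033203)
[322.9, 144.9, 16.0, 16.3] [ 0.73104713 -0.16798227  0.009812  ] ((732.848388671875, -169.545166015625), (32.298797607421875, 45.82936096191406), 45.44731521606445)
```

View pics/crop2.png

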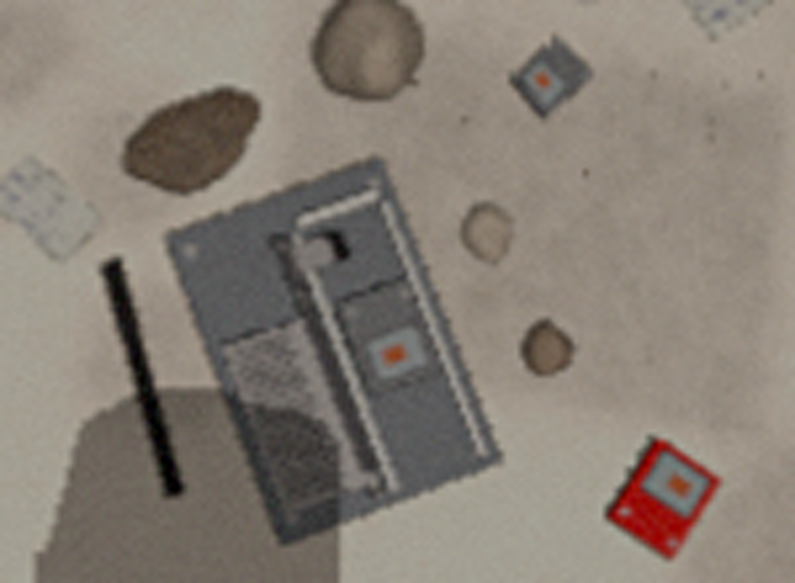

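The crop confirms it. The grey holder with its slide lies on the runway at crop (392,345), which is stage x ≈ -51. The red one at (662,497) and the small grey one at (550,77) are decoys. The fitted rectangle is 168 x 121.5 mm, yaw 20.7°, stage origin ≈ (0.632, -0.057), which agrees with the detected home point. Next I move above the press place.

Call:
apply_moves(deltas="-0.0198 -0.0247 0 0 0 0;-0.0198 -0.0247 0 0 0 0;-0.0198 -0.0247 0 0 0 0;-0.0198 -0.0247 0 0 0 0;-0.0198 -0.0247 0 0 0 0;-0.0198 -0.0247 0 0 0 0;-0.0198 -0.0247 0 0 0 0;-0.0198 -0.0247 0 0 0 0;-0.0198 -0.0247 0 0 0 0;-0.0198 -0.0247 0 0 0 0", hand=59)

```text
time_s: 1.95
position: [0.3477, -0.3185, 0.2455]
tcp_rot: [0.0, 0.798, -0.603, 0.0]
contact_force: [0.8, -0.3, -0.1]
gripper_width: 0.595
```

Call:
apply_moves(deltas="-0.0198 -0.0247 0 0 0 0;-0.0198 -0.0247 0 0 0 0;-0.0198 -0.0247 0 0 0 0;-0.0198 -0.0247 0 0 0 0;-0.0198 -0.0247 0 0 0 0;-0.0198 -0.0247 0 0 0 0;-0.0198 -0.0247 0 0 0 0;-0.0198 -0.0247 0 0 0 0;-0.0198 -0.0247 0 0 0 -4.9;0 0 0 0 0 0")

```text
time_s: 2.95
position: [0.5138, -0.0849, 0.2452]
tcp_rot: [-0.0, 0.824, -0.566, -0.0]
contact_force: [-0.4, -0.7, -0.2]
gripper_width: 0.589
```

```bash
cat >> h.py <<'E'
def wrist():
    s=robot.state();im=robot.get_image("wrist")
    w,x,y,z=s["tcp_rot"]
    from scipy.spatial.transform import Rotation as Ro
    T=np.eye(4);T[:3,:3]=Ro.from_quat([x,y,z,w]).as_matrix();T[:3,3]=s["position"]
    W=T@np.array(im["tool_from_camera"]);im["R"]=W[:3,:3].T;im["t"]=-W[:3,:3].T@W[:3,3]
    return s,im
E
python3 - <<'E'
from h import *
s,im=wrist();save(im,"w1.png");P=cloud(im)
print(-im["R"].T@im["t"],s["joint_pos"])
for th in("stage","hinge","clip_plate","clip_nose","holder","home"):
    for p in robot.spot_point("wrist",th)[:2]:
        print(th,np.round(p["xy"],1),round(p["confidence"],2),np.round(world(im,p["xy"]),4))
z=P[...,2];print(np.percentile(z[im["depth"]>0],[5,25,50,75,95]))
for th in("stage","holder","clip_plate"):
  for q in robot.regions_of("wrist",th)[:2]:
    R=P[q["mask"]&(im["depth"]>0)];print(th,q["extent"],q["confidence"],np.median(R,0))
    if th=="stage": R=R[(R[:,2]>.01)]
    if th=="holder": R=R[abs(R[:,2]-.028)<.003]
    if len(R)>10: 
        r=cv2.minAreaRect((R[:,:2]*1000).astype(np.float32));print(r)
E
```

```text
[ 0.58592782 -0.05685175  0.37355146] [-4.15821776e-01 -1.38216151e-01 -1.42777254e-01  1.56615788e+00
  7.59718710e-04  2.35850935e+00]
stage [276.2  42.2] 0.73 [ 0.6321 -0.0587  0.0169]
hinge [241.   41.9] 0.76 [ 0.6185 -0.0279  0.0329]
clip_plate [210.7 117.7] 0.77 [ 0.5416 -0.0242  0.0288]
clip_plate [345.4 126.9] 0.72 [ 0.5817 -0.157   0.0146]
clip_nose [264.2  46.2] 0.96 [ 0.6232 -0.0494  0.0278]
holder [362.9 205.2] 0.94 [ 0.5095 -0.2142  0.0113]
holder [276.   95.6] 0.72 [ 0.5846 -0.0769  0.0274]
home [274.4  51.7] 0.59 [ 0.6234 -0.0604  0.015 ]
home [274.9  43.1] 0.2 [ 0.6311 -0.0578  0.0154]
[-1.99214369e-03 -1.74879392e-04  6.95737282e-04  1.59856654e-02
  3.06357211e-01]
stage [184.6, 0.6, 122.7, 171.9] 0.71 [ 0.58441258 -0.04205817  0.01647573]
((578.1158447265625, -49.283447265625), (170.8560791015625, 122.2681884765625), 21.489154815673828)
holder [255.9, 68.1, 39.5, 57.0] 0.96 [ 0.58341188 -0.07629023  0.02749057]
((582.7767944335938, -77.00823974609375), (50.303653717041016, 40.162784576416016), 21.054506301879883)
holder [389.6, 1.6, 42.7, 13.4] 0.88 [ 0.71686638 -0.16770373  0.00781641]
clip_plate [189.9, 34.4, 81.9, 133.1] 0.65 [ 0.55181822 -0.03177271  0.02868553]
((563.8239135742188, -28.559551239013672), (140.6705322265625, 69.51615142822266), 6.254323482513428)
```

View pics/w1.png

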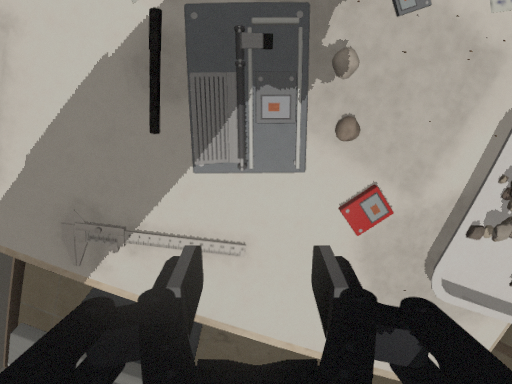

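The wrist view agrees. The stage fits at 171 x 122 mm, yaw 21.3°, origin (0.632,-0.057). The holder at px (275,97) is at stage x ≈ -52.7, y ≈ -0.5. The press plate is at px (213,118). The nose at px (262,42) is ahead of the holder. The runway behind the holder is free.

Call:
apply_moves(deltas="-0.0075 -0.0109 0.02 0 0 -0.3;-0.0074 -0.0109 0.03 0 0 0;0 0 0.04 0 0 0;0 0 0.04 0 0 0;0 0 0.03 0 0 0;0 0 0.020 0 0 0;0 0 0.005 0 0 0;0 0 0 0 0 0")

```text
time_s: 4.25
position: [0.5272, -0.0659, 0.06]
tcp_rot: [0.0, 0.824, -0.567, -0.0]
contact_force: [-0.5, -0.2, 0.7]
gripper_width: 0.588
```

```bash
python3 - <<'E'
from h import *
s,im=wrist();print(s["position"],s["contact_force"],s["gripper_width"])
b=robot.get_image("scene");c=cv2.cvtColor(b["color"],cv2.COLOR_RGB2BGR)[160:310,180:330]
w=cv2.cvtColor(im["color"],cv2.COLOR_RGB2BGR)
cv2.imwrite("pics/p2.png",np.hstack([cv2.resize(w,(400,300)),cv2.resize(c,(300,300),interpolation=cv2.INTER_CUBIC)]))
E
```

```text
[ 0.52718249 -0.0659398   0.06003855] [-0.48855307 -0.15036856  0.67927365] 0.5882619549124922
```

View pics/p2.png

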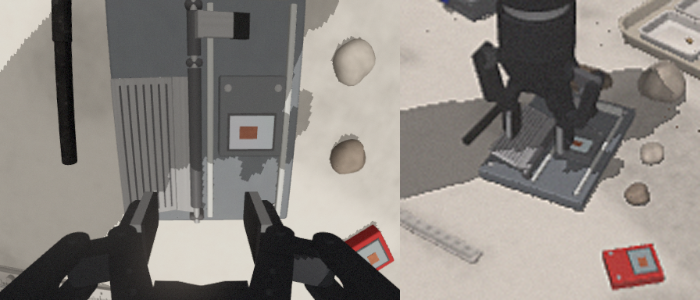

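The picture shows the left finger over the ribbed plate and the right finger over the runway behind the holder, with the hinge tube between them. Descending, with force checks.

Call:
apply_moves(deltas="-0.002 -0.001 0.006 0 0 0;0 0 0.005 0 0 0;0 0 0.004 0 0 0;0 0 0.003 0 0 0;0 0 0.002 0 0 0;0 0 0 0 0 0")

```text
time_s: 4.95
position: [0.5277, -0.0636, 0.0401]
tcp_rot: [0.0, 0.824, -0.566, -0.0]
contact_force: [0.3, 0.3, -0.3]
gripper_width: 0.586
```

Call:
apply_moves(deltas="0 0 0.002 0 0 0;0 0 0.002 0 0 0;0 0 0 0 0 0")

```text
time_s: 5.25
position: [0.528, -0.0637, 0.0364]
tcp_rot: [-0.0, 0.824, -0.566, 0.0]
contact_force: [-0.4, 1.1, 4.2]
gripper_width: 0.592
```

Call:
apply_moves(deltas="0 0 0.001 0 0 0;0 0 0.001 0 0 0;0 0 0 0 0 0")

```text
time_s: 5.55
position: [0.528, -0.0637, 0.0344]
tcp_rot: [-0.0, 0.824, -0.566, 0.0]
contact_force: [-0.6, 0.8, 4.2]
gripper_width: 0.592
```

Call:
apply_moves(deltas="0 0 0.001 0 0 0;0 0 0.001 0 0 0;0 0 0 0 0 0")

```text
time_s: 5.85
position: [0.5281, -0.0639, 0.0325]
tcp_rot: [0.0, 0.824, -0.566, 0.0]
contact_force: [-0.9, 0.9, 6.5]
gripper_width: 0.59
```

Call:
apply_moves(deltas="0 0 0.002 0 0 0;0 0 0.002 0 0 0;0 0 0 0 0 0")

```text
time_s: 6.15
position: [0.5283, -0.0642, 0.0302]
tcp_rot: [0.0, 0.824, -0.566, 0.001]
contact_force: [-7.1, 0.2, 20.0]
gripper_width: 0.59
```

Call:
apply_moves(deltas="0 0 0.001 0 0 0;0 0 0 0 0 0")

```text
time_s: 6.35
position: [0.5284, -0.0642, 0.0299]
tcp_rot: [0.0, 0.824, -0.566, 0.001]
contact_force: [-10.8, 0.9, 27.1]
gripper_width: 0.591
```

Call:
apply_moves(deltas="0 0 0.001 0 0 0;0 0 0 0 0 0")

```text
time_s: 6.55
position: [0.5285, -0.0642, 0.0296]
tcp_rot: [0.0, 0.824, -0.566, 0.001]
contact_force: [-13.3, 1.1, 34.5]
gripper_width: 0.593
```

The reading has stopped at TCP z ≈ 0.030 with the force rising stiffly, so the plate appears to be at its limit. I'll ease off to about 18 N and check that the nose has risen.

Call:
apply_moves(deltas="0 0 -0.002 0 0 0;0 0 0 0 0 0")

```text
time_s: 6.75
position: [0.5283, -0.0642, 0.0302]
tcp_rot: [0.0, 0.824, -0.566, 0.001]
contact_force: [-6.8, -0.0, 20.4]
gripper_width: 0.587
```

```bash
python3 - <<'E'
from h import *
s,im=wrist();print(s["position"],s["contact_force"],s["wrist_torque"],s["joint_pos"])
P=cloud(im);o=np.array([.6317,-.0574]);a=np.radians(21.3);R=np.array([[np.cos(a),np.sin(a)],[-np.sin(a),np.cos(a)]])
S=(P[...,:2]-o)@R.T*1000;Z=P[...,2]*1000;ok=im["depth"]>0
def st(n,x0,x1,y0,y1):
    m=ok&(S[...,0]>x0)&(S[...,0]<x1)&(S[...,1]>y0)&(S[...,1]<y1)
    if m.sum(): print(n,m.sum(),np.percentile(Z[m],[10,50,90]).round(1))
st("nose",-5,5,5,13);st("platefar",-55,-32,50,58);st("platefar out",-55,-32,72,80);st("holder",-60,-35,-15,15);st("bare",15,30,50,80)
m=ok&(abs(Z-28)<3)&(S[...,0]>-90)&(S[...,0]<-15)&(abs(S[...,1])<21);print("holder x",np.percentile(S[m],[2,50,98],axis=0).round(1))
save(im,"w3.png")
E
```

```text
[ 0.52831958 -0.06415666  0.03017838] [-6.78117825e+00 -1.43979374e-02  2.03965775e+01] [0.53766442 1.78603554 0.21466292] [-3.66400491e-01 -2.43871704e-02 -4.29467019e-01  1.16427775e+00
 -7.73753677e-04  2.40852971e+00]
nose 758 [34.8 35.8 36.6]
platefar 1080 [19.  19.8 20.6]
platefar out 1043 [18.9 19.7 20.5]
holder 4810 [26.7 27.5 28.5]
holder x [[-76.3 -19.5]
 [-50.5   0.1]
 [-28.3  18.7]]
```

View pics/w3.png

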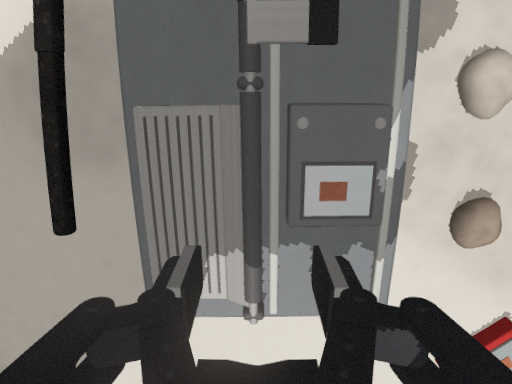

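The plate is level at z = 20 mm, so it is fully down and the nose is raised; the pusher finger is behind the holder. Pushing along stage +x (tool -y).

Call:
apply_moves(deltas="0 -0.003 0 0 0 0;0 -0.003 0 0 0 0;0 -0.003 0 0 0 0;0 -0.003 0 0 0 0;0 -0.003 0 0 0 0;0 -0.003 0 0 0 0;0 -0.003 0 0 0 0;0 -0.003 0 0 0 0")

```text
time_s: 7.6
position: [0.55, -0.0564, 0.0303]
tcp_rot: [0.002, 0.824, -0.567, 0.001]
contact_force: [-15.1, -6.5, 24.8]
gripper_width: 0.59
```

```bash
cat > chk.py <<'E'
from h import *
s,im=wrist();print(s["time_s"],s["position"],s["contact_force"])
P=cloud(im);o=np.array([.6317,-.0574]);a=np.radians(21.3);R=np.array([[np.cos(a),np.sin(a)],[-np.sin(a),np.cos(a)]])
S=(P[...,:2]-o)@R.T*1000;Z=P[...,2]*1000;ok=im["depth"]>0
print("tcp stage",R@(s["position"][:2]-o)*1000)
def st(n,x0,x1,y0,y1):
    m=ok&(S[...,0]>x0)&(S[...,0]<x1)&(S[...,1]>y0)&(S[...,1]<y1)
    if m.sum(): print(n,m.sum(),np.percentile(Z[m],[10,50,90]).round(1))
st("nose",-5,5,5,13);st("plate",-45,-32,50,58);st("plate out",-45,-32,72,80)
m=ok&(abs(Z-28)<3)&(S[...,0]>-90)&(S[...,0]<30)&(S[...,1]>-19)&(S[...,1]<1);print("holder",m.sum(),np.percentile(S[m],[2,50,98],axis=0).round(1))
E
python3 chk.py
```

```text
7.6 [ 0.55003361 -0.05643672  0.03029215] [-15.09598218  -6.48678691  24.76571647]
tcp stage [-75.73794936  30.56289373]
nose 682 [35.  35.8 36.7]
plate 539 [19.1 19.9 20.6]
plate out 535 [18.9 19.7 20.5]
holder 6425 [[-64.1 -18.6]
 [-34.8  -8.7]
 [ 20.8   0.6]]
```

The holder is moving (rear face now at x ≈ -64) and the plate is still fully down.

Call:
apply_moves(deltas="0 -0.003 -0.0005 0 0 0;0 -0.003 0 0 0 0;0 -0.003 0 0 0 0;0 -0.003 0 0 0 0;0 -0.003 0 0 0 0;0 -0.003 0 0 0 0;0 -0.003 0 0 0 0;0 -0.003 0 0 0 0;0 -0.002 0 0 0 0")

```text
time_s: 8.55
position: [0.5742, -0.047, 0.0305]
tcp_rot: [0.001, 0.824, -0.567, 0.0]
contact_force: [-9.0, -4.2, 20.7]
gripper_width: 0.594
```

```bash
python3 chk.py
```

```text
8.55 [ 0.57423943 -0.04698725  0.03051719] [-9.03536276 -4.2127038  20.65291995]
tcp stage [-49.7530606   30.57408779]
nose 572 [35.1 35.9 36.6]
plate 2613 [19.9 84.1 99.6]
plate out 2017 [19.7 72.3 84.2]
holder 6291 [[-37.9 -18.5]
 [ -9.1  -8.8]
 [ 20.7   0.6]]
```

Call:
apply_moves(deltas="0 -0.001 0 0 0 0;0 -0.001 0 0 0 0;0 -0.001 0 0 0 0;0 0 0 0 0 0")

```text
time_s: 9.0
position: [0.5769, -0.046, 0.0305]
tcp_rot: [0.001, 0.824, -0.567, 0.0]
contact_force: [-11.6, -5.5, 21.6]
gripper_width: 0.591
```

Call:
apply_moves(deltas="0 -0.001 0 0 0 0;0 -0.001 0 0 0 0;0 0 0 0 0 0")

```text
time_s: 9.3
position: [0.5785, -0.0453, 0.0305]
tcp_rot: [0.002, 0.824, -0.567, 0.0]
contact_force: [-13.3, -5.3, 22.8]
gripper_width: 0.592
```

Call:
apply_moves(deltas="0 -0.001 0 0 0 0;0 -0.001 0 0 0 0;0 0 0 0 0 0")

```text
time_s: 9.6
position: [0.579, -0.0452, 0.0304]
tcp_rot: [0.003, 0.824, -0.567, -0.001]
contact_force: [-21.0, -9.5, 28.3]
gripper_width: 0.589
```

```bash
python3 chk.py
```

```text
9.6 [ 0.579029   -0.04519198  0.03041993] [-20.98518546  -9.50208975  28.32983905]
tcp stage [-44.63852922  30.50691475]
nose 555 [35.1 35.9 36.7]
plate 1370 [19.5 39.8 59. ]
plate out 2047 [19.7 73.5 83.3]
holder 6318 [[-33.1 -18.6]
 [ -4.3  -8.8]
 [ 20.8   0.6]]
```

The last 2 mm of command gave only 0.5 mm of travel and a jump in force, so the holder is against the stop. One more millimetre will confirm the stall, then I take a picture.

Call:
apply_moves(deltas="0 -0.001 0 0 0 0;0 0 0 0 0 0")

```text
time_s: 9.85
position: [0.5791, -0.0451, 0.0304]
tcp_rot: [0.004, 0.824, -0.567, -0.001]
contact_force: [-25.7, -10.5, 30.4]
gripper_width: 0.593
```

```bash
python3 chk.py; python3 - <<'E'
from h import *
s,im=wrist();save(im,"w4.png")
E
```

```text
9.85 [ 0.57908264 -0.04513567  0.03036706] [-25.66154643 -10.54239217  30.41814809]
tcp stage [-44.56809995  30.53989014]
nose 553 [35.1 35.9 36.6]
plate 1328 [19.4 38.9 57.2]
plate out 2022 [19.6 73.4 82.9]
holder 6295 [[-33.1 -18.6]
 [ -4.2  -8.7]
 [ 20.9   0.6]]
```

View pics/w4.png

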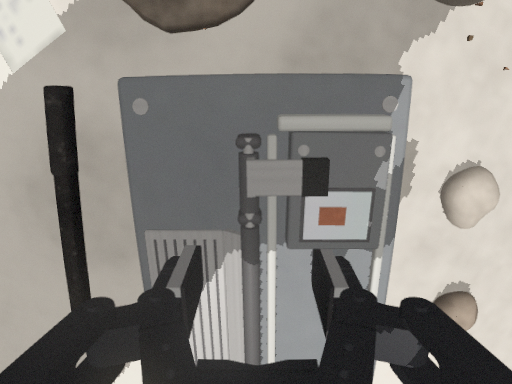

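The picture shows the holder's front edge against the stop bar (row ~130) and the nose over it at (316,177). I back the pusher off with the clip still down, then release the clip slowly.

Call:
apply_moves(deltas="0 0.002 0 0 0 0;0 0.002 0 0 0 0;0 0.002 0 0 0 0;0 0.002 0 0 0 0;0 0 0 0 0 0")

```text
time_s: 10.45
position: [0.577, -0.046, 0.0308]
tcp_rot: [-0.001, 0.824, -0.566, 0.002]
contact_force: [5.1, 1.5, 11.7]
gripper_width: 0.591
```

```bash
python3 chk.py
```

```text
10.45 [ 0.57695054 -0.0460357   0.03082497] [ 5.1236508   1.46581229 11.70656893]
tcp stage [-46.88149425  30.47582156]
nose 551 [35.  35.8 36.6]
plate 1378 [19.6 42.  72.2]
plate out 2237 [19.9 73.7 84.6]
holder 6339 [[-33.2 -18.6]
 [ -4.4  -8.7]
 [ 20.9   0.6]]
```

Backed off 2.3 mm; the holder has not moved. Releasing.

Call:
apply_moves(deltas="0 0 -0.002 0 0 0;0 0 -0.002 0 0 0;0 0 -0.002 0 0 0;0 0 -0.002 0 0 0;0 0 -0.002 0 0 0;0 0 -0.003 0 0 0;0 0 -0.005 0 0 0;0 0 -0.01 0 0 0;0 0 -0.02 0 0 0;0 0 -0.03 0 0 0")

```text
time_s: 11.5
position: [0.5734, -0.0454, 0.1067]
tcp_rot: [0.0, 0.824, -0.566, -0.001]
contact_force: [-0.3, -0.1, 1.0]
gripper_width: 0.591
```

Call:
apply_moves(deltas="0 0.01 -0.04 0 0 0;0 0.02 -0.04 0 0 0;0 0.02 -0.03 0 0 0;0 0.02 0 0 0 0;0 0 0 0 0 0")

```text
time_s: 12.0
position: [0.5086, -0.0716, 0.2191]
tcp_rot: [-0.0, 0.824, -0.567, 0.002]
contact_force: [-0.5, 0.5, 0.4]
gripper_width: 0.59
```

```bash
python3 chk.py; python3 - <<'E'
from h import *
s,im=wrist();w=cv2.cvtColor(im["color"],cv2.COLOR_RGB2BGR);b=robot.get_image("scene");c=cv2.cvtColor(b["color"],cv2.COLOR_RGB2BGR)[160:310,180:330]
cv2.imwrite("pics/w5.png",np.hstack([cv2.resize(w,(500,375)),cv2.resize(c,(300,375))]))
E
```

```text
12.0 [ 0.50855448 -0.0715946   0.21913632] [-0.53977185  0.47642879  0.35863085]
tcp stage [-119.88980473   31.50777317]
nose 119 [31.9 32.9 34.1]
plate 135 [21.  22.1 23. ]
plate out 133 [23.2 24.3 25.3]
holder 1441 [[-32.9 -18.7]
 [ -6.6  -8.9]
 [ 20.4   0.4]]
```

View pics/w5.png

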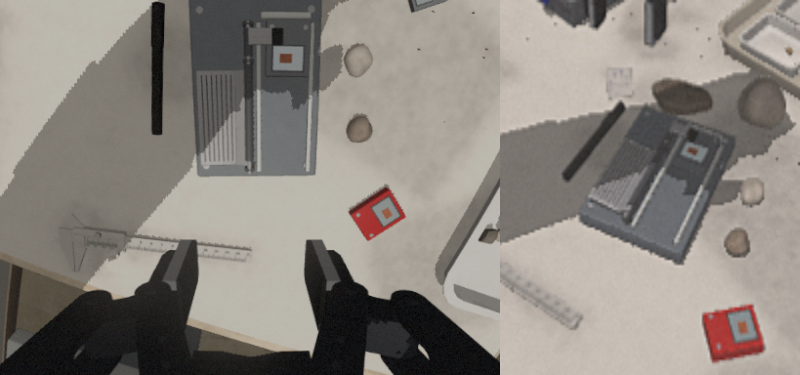

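The holder is against the stop. The nose has dropped by 3 mm onto it, and the plate slopes about 0.1 rad, which puts the clip at about 0.20 as expected. The bystanders in view are undisturbed and the arm is clear.

```bash
python3 -c "
from rig import robot
print(robot.job_done(), robot.state()['time_s'])"
```

```text
the job is handed in; nothing more can be done
the job is handed in; nothing more can be done
```

The holder is loaded and clamped, and the job is handed in at about 12 s of the 38 s allowed. I pressed the clip plate fully down with one fingertip, and its top measured level at z = 20 mm. With it held down, I pushed the holder with the other fingertip until it stalled against the end stop. Then I backed the pusher off 2.3 mm, let the clip go and lifted clear.

**Last checks:**
- **Holder position:** the holder did not move on back-off or release. Its rear face measured x ≈ -33 mm, against -34 mm expected at home, which is within the calibration error.
- **Clip:** the nose came down about 3 mm onto the holder. The plate slope of about 0.1 rad puts the clip angle at about 0.20, as expected when it rests on a holder.
- **Robot and surroundings:** the contact force was about zero, and the bystanders visible in the last picture look undisturbed. I did not re-measure their positions.
- **Forces:** the highest wrist-force reading was about 41 N in total, during the stall check against the stop. This came through the fingertips and is well under the 120 N wrist limit.

No check failed or disagreed.

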